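# Shut the terminal box and clamp its draw latch

## Robot

A 6-joint arm with a two-finger parallel gripper is mounted at the origin on the work surface. World frame = base frame: x ahead of the robot, y to its left, z up, the work surface at z = 0. Lengths are in m, angles in rad, forces in N, time in s.
With the tool pointing down it reaches from about 0.375 to 0.9 m from the base axis. Payload 3.1 kg.
Tool frame: the origin (TCP) lies at the very end of the fingers, on their centre line; the grasp point (between the pads) lies 19 mm behind it (manip.pinch_z is the distance from the TCP to the grasp point, in m); z points along the fingers, y is the direction in which the jaws open and shut (so a half turn about z gives the same grasp; the last joint's range is limited). The gripper opens to 85 mm and grips with 20 to 120 N. Pads are 22 mm wide; open, the fingers measure 114 mm over their backs; the gripper's body (76 mm by 85 mm) begins 54 mm behind the grasp point. The pads swing forward as they close: fully open they stand 13 mm farther back than shut.
Start: joints at [1.028, 0.527, 1.433, -0, 1.181, -0.178], TCP at [0.222, 0.584, 0.231] pointing down, gripper open.
Joint ranges: [-3.08, 3.08], [-0.75, 2.2], [0.22, 2.44], [-1.43, 4.57], [0, 2.65], [-2.85, 2.85]. Speed limits (rad/s): [2.79, 2.79, 3.14, 3.14, 3.14, 3.14].

## Interface

Orientations are given as a unit quaternion [x, y, z, w].
In Python, from station import manip gives the robot as it stands.
- The arm moves only by the tool drive_tool, never from a script. Its argument "increments" is a list of rows, each a list of 7 numbers: the closure in counts, from 0 (fully open) to 255 (shut), then the shift along the tool's x, y, z in cm, then the turn, a rotation vector about the tool's x, y, z in rad. A call has 1 to 20 rows; each row is the pose to reach, as a shift and turn from the pose commanded when the call began, along the tool's axes at that moment; what a row does not reach only later rows make up. A row lasts 1/10 s, in which the tool goes at most 50 mm and 8.59 degrees, less where a joint would pass 70% of its speed; a pose out of reach is approached as far as the arm can. A call with a gripper value outside its range is refused whole. The fingers move at their own pace and stop on an object; "force" is the grip in N (left out, the last holds). Time passes only in rows, so rows that repeat a pose let the fingers close. It gives the time, the measured TCP pose, the force and the opening at its end, in the units of the state.
- manip.sense(): the state, without advancing time (a new reading comes with each control period).
- manip.snapshot(name): name is "scene" or "top" or "wrist"; returns the picture (400x640x3 uint8, red, green, blue); there is no depth.
- manip.camera_model(name): a dict with "mtx" (3x3 intrinsics, pixels), "k1" (the pictures are not rectified: a ray, as slopes to the right and down, at radius r is drawn at 1 + k1 r^2 times it, then the intrinsics apply), "cam_to_world" (4x4, takes a point from camera to world coordinates). Camera axes: x right, y down, z forward; pixel columns grow to the right and rows downward; lengths in m; the calibration is good to about 2 mm. A picture is of the moment at which its call begins: read the wrist's pose just before it. camera_model takes no time and is no camera call; for the wrist camera it gives the pose at the moment of the call.
- manip.sign_off(): hands the job in, once; it reports no verdict.
The state is a dict: "t": time; "q": joint angles; "qd": joint speeds; "tau": joint torques, N m; "tcp_pos": TCP position; "tool_rot": TCP orientation; "force": force on the tool from outside, world axes, zero at the start; "ft_torque": the same for the moment, N m; "finger_gap": opening from 0.0 (shut) to 1.0 (fully open).
Only numpy, scipy, OpenCV 4.12 (cv2) and the standard library are available. Lean on these libraries where they do the work, as an engineer would, in place of code of your own. Each camera call takes 0.05 s, during which the arm holds its last target. There are 200 camera calls.

## Task

Close up the grey terminal box on the bench. Swing its half-open cover all the way down, flip the lever of the draw latch up and lay its wire bail over into the hook-shaped keeper on the cover's front edge; then take the lever again and press it down until it snaps over center and lies against the front of the box, with the cover clamped shut. Leave the other things on the bench as they are.

Things in the scene. Friction and masses are not known exactly. Their poses are not given: they have to be found in the camera images.
- jbox: Light-grey steel terminal box, fixed: 160 mm deep (x), 220 mm wide (y), 174 mm high with the cover shut (body 144, cover 30). Origin: centre of the underside, on the bench. x points from the front wall (with the latch, towards the robot; outer face at x = -80 mm) to the hinged back, y to the left seen from the robot, z up. Cable glands stick out 26 mm from both side walls, 62 mm up.
- cover (a joint): Angle of the cover, rad: 0 is shut; grows as it opens (starts half open, 0.7 to 1.1). Stiff friction hinge: it stays where it is left; up to 5 N near its front edge moves it. While open, its outer (top) side faces up and away from the robot: press on that side, near the front edge.
- cover_hinge (a point): Middle of the cover's hinge line, which runs along the box's y axis: 86 mm behind the box's origin (x = +86 mm), 144 mm above the bench.
- cover_edge (a point): Middle of the cover's outer (top) surface, 160 mm from the hinge line and 9 mm short of the front edge. With the cover shut it is 174 mm above the bench.
- keeper_seat (a point): On the cover: centre line of the bail's bar when hooked. The keeper is a steel J hook, 32 mm wide, mid-front of the cover: a ledge 4 mm below this point; an upturned lip 4 mm thick, its inner face 8 mm in front of this point, its top 6 mm above; the cover's front face is 9 mm behind. Cover shut: box x = -92 mm, 160 mm up. The 8 mm bar must come over the lip from above and go down behind it.
- latch_pivot (a point): Lever's pivot, on the box's front wall between two ears: box x = -96 mm (16 mm off the wall), y = 0, 130 mm above the bench. Axis along the box's y.
- lever (a joint): Angle of the latch lever, rad: 0 is shut (straight down along the front wall), 1.57 level, out towards the robot, 2.4 its stop, up and slanting out (starts at 1.0 to 1.45). Friction: stays where it is left; 1 to 2 N at the tip moves it. With the bail hooked, the bail's springs stretch from about 1.0 rad down (up to 4 N at the tip); below about 0.15 rad it snaps shut and stays.
- lever_tip (a point): On the lever's mid-thickness, 95 mm from its pivot, 10 mm short of its tip: the place to pinch the lever across its width or press on it. The lever is a steel channel 105 mm long, 32 mm wide (along the box's y), 7 mm thick. Level, this point is 111 mm in front of the front wall; shut, 35 mm above the bench.
- bail (a joint): Angle of the bail on the lever, rad: 2.9 (stop) folds it over along the lever's upper side, as at the start; less swings it towards the box. Pivot: on the lever, 21 mm along and 5 mm below the lever's. It leans out from upright by (bail - lever) rad. It falls freely. Lever at its stop: tipped 0.4 rad in past upright it stays on the cover's edge; lowering the lever drops the bar behind the lip.
- bail_bar (a point): Middle of the bail's cross bar: round steel, 8 mm thick, 57 mm long over all along the box's y, on two legs; 47.5 mm from the bail's pivot (the legs are sprung: 14 N per mm, up to 9 mm). Pinch it over its ends or across. Folded over, it lies about 8 mm above the lever, some 68 mm from the lever's pivot, across both sides of the lever.
- coupling_a: Bystander: steel quick coupling on a round black foot, 38 mm across, 99 mm tall, standing on the bench beside the box. Origin: centre of its foot.
- coupling_b: Bystander: a second, equal quick coupling, standing to the robot's left. Origin: centre of its foot.
- meter: Bystander: grey hand-held thermometer with a display, lying flat, 150 x 66 x 28 mm, in front of the box to the left of the latch. Origin: centre of its underside, x along its length.
- driver: Bystander: screwdriver 190 mm long lying in front of the box to the right of the latch. Origin: the middle of its underside, x along its length.
- flange: Bystander: round steel flange, 120 mm across, 22 mm high, lying flat to the right. Origin: centre of its underside.
- bolt_tray: Bystander: blue tray of bolts, 100 x 140 x 35 mm, far right. Origin: centre of its underside.

How it is judged:
On the way, in this order (a step that is already met when the one before it is completed fails the run):
1. the cover is down on the box (value of joint cover below 0.05 rad), for 0.2 s.
2. the bail's bar is down behind the lip of the keeper, the lever still out (distance between bail_bar and keeper_seat below 0.009 m and value of joint lever above 0.5 rad), for 0.1 s.
At the end, for the whole second after the job is handed in: The cover is shut (within 0.02 rad), the bail's bar sits in the keeper (within 8 mm of the seat), and the lever is over center, shut within 0.08 rad and at rest (value of joint cover below 0.02 rad and value of joint lever below 0.08 rad and distance between bail_bar and keeper_seat below 0.008 m and velocity of joint lever between -0.05 and 0.05 rad/s); the robot touches nothing.
It fails at once if a bystander on the bench was shoved more than 20 mm or knocked over (distance of any of coupling_a, meter, driver, coupling_b, flange, bolt_tray from where it was at the start of the episode above 0.02 m or angle between any of coupling_a, coupling_b's own z axis and vertical above 0.5 rad).
It also fails if it takes over 64 s, if anything falls off the work surface, if the arm or the gripper's body presses on something with over 40 N, if the wrist force passes 120 N, or if a joint passes its speed limit or range.

## Working session

There is one attempt and no reset: what is moved stays moved. The work goes in short steps, Python scripts to look and compute and a tool call to move; the robot and the scene stay as the last step left them, time stands still between calls to the robot, and variables do not carry over. Pictures are saved under pics/ and viewed, about 8 in all and at most 12, crops included, and the job is handed in when it is done.

Besides the shell and the picture viewer there is one more tool, called after "Request:" in YAML: its name, and indented under it one key for each argument. drive_tool: Moves the arm, as the interface text tells. Its arguments: {"type":"object","properties":{"increments":{"type":"array","items":{"type":"array","items":{"type":"number"}}},"force":{"type":"number"}},"required":["increments"]}

```bash
ls; mkdir -p pics
python3 - <<'E'
from station import manip
import cv2
s=manip.sense(); print({k:s[k] for k in('t','q','tcp_pos','tool_rot','force','finger_gap')}, manip.pinch_z)
for n in("scene","top"):
    cv2.imwrite(f"pics/{n}0.png",manip.snapshot(n)[:,:,::-1])
    m=manip.camera_model(n); print(n,m)
E
```

```text
pics
{'t': 0.0, 'q': array([ 1.02849741e+00,  5.28449877e-01,  1.43392816e+00, -2.36316226e-05,
        1.18141819e+00, -1.78479860e-01]), 'tcp_pos': array([0.22198457, 0.58346246, 0.23033542]), 'tool_rot': array([ 1.80903391e-01,  9.83500254e-01, -1.03486355e-03, -3.78309217e-04]), 'force': array([-0.30764019, -0.0316216 , -0.44436293]), 'finger_gap': 0.9947296294384512} 0.0187
scene {'mtx': array([[509.02637248,   0.        , 308.88034577],
       [  0.        , 509.02637248, 198.31945249],
       [  0.        ,   0.        ,   1.        ]]), 'k1': 0.013278024713749902, 'cam_to_world': array([[-0.90217645,  0.25723916, -0.34627398,  1.09048778],
       [ 0.43133341,  0.54800311, -0.71668967,  0.98918728],
       [ 0.00539857, -0.79594008, -0.60535134,  0.99566054],
       [ 0.        ,  0.        ,  0.        ,  1.        ]])}
top {'mtx': array([[409.9849945 ,   0.        , 323.46334724],
       [  0.        , 409.9849945 , 206.64850132],
       [  0.        ,   0.        ,   1.        ]]), 'k1': 0.02987746234898028, 'cam_to_world': array([[-0.01469434, -0.98324569,  0.18169203,  0.36293398],
       [-0.99951064,  0.01946262,  0.02448858, -0.03446099],
       [-0.0276145 , -0.18124327, -0.98305052,  1.36000097],
       [ 0.        ,  0.        ,  0.        ,  1.        ]])}
```

View pics/scene0.png

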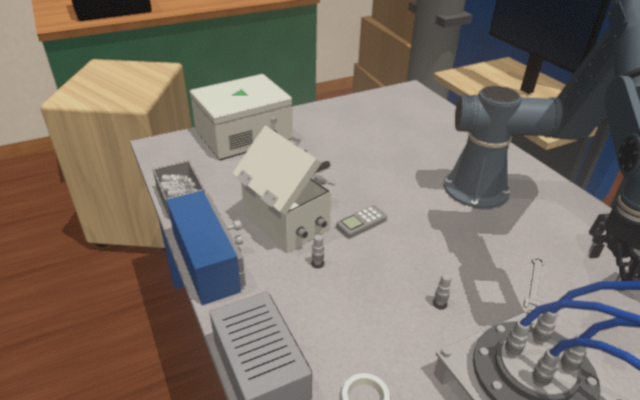

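View pics/top0.png

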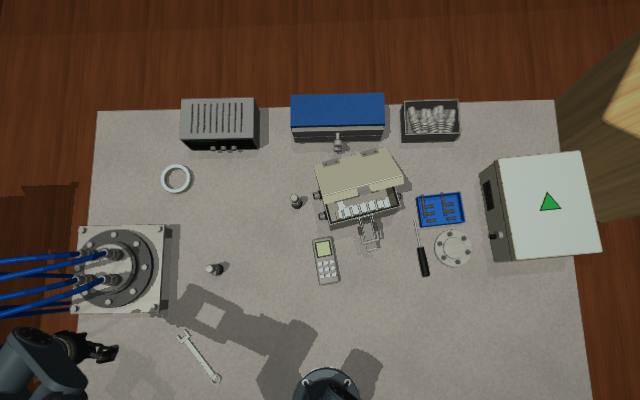

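```bash
python3 - <<'E'
import cv2
a=cv2.imread("pics/top0.png")[138:258,300:430]; a=cv2.resize(a,None,fx=5,fy=5,interpolation=cv2.INTER_CUBIC)
cv2.imwrite("pics/topc.png",a)
E
cat > h.py <<'E'
import numpy as np
from scipy.optimize import least_squares
from scipy.spatial.transform import Rotation as R
def proj(m,P):
    T=np.linalg.inv(m["cam_to_world"]); P=np.atleast_2d(P)@T[:3,:3].T+T[:3,3]
    u=P[:,:2]/P[:,2:]; u=u*(1+m["k1"]*(u**2).sum(1))[:,None]
    return u@m["mtx"][:2,:2].T+m["mtx"][:2,2]
def box2w(b,P):
    P=np.atleast_2d(P); c,s=np.cos(b[2]),np.sin(b[2])
    return np.c_[b[0]+c*P[:,0]-s*P[:,1], b[1]+s*P[:,0]+c*P[:,1], P[:,2]]
def cov(th,P):  # box coords (shut) -> box coords at cover angle th
    P=np.atleast_2d(P).astype(float).copy(); dx,dz=P[:,0]-.086,P[:,2]-.144
    # opening lifts front edge (dx<0)
    P[:,0]=.086+np.cos(th)*dx+np.sin(th)*dz; P[:,2]=.144-np.sin(th)*dx+np.cos(th)*dz
    return P
def lev(l,r,off=0): # point r along lever, off perpendicular (upper side +)
    return np.array([-.096-r*np.sin(l)-off*np.cos(l),0,.130-r*np.cos(l)+off*np.sin(l)])
E
```

```text
(no output)
```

View pics/topc.png

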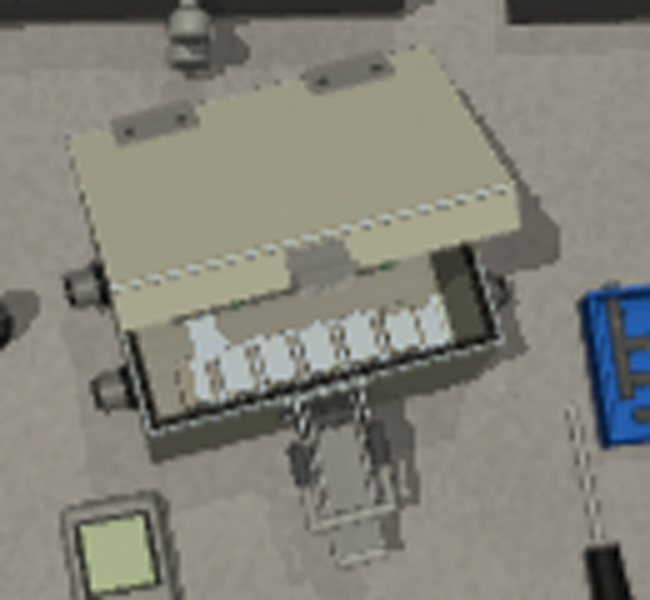

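```bash
cat > fit.py <<'E'
from h import *; from station import manip
m=manip.camera_model("top")
obs=np.array([(148,432),(497,342),(110,290),(518,187),(70,138),(432,47),(362,556),(352,515)])/5+[300,138]-.4
def mod(p):
    b=p[:3]; th,l=p[3:5]
    pv=lev(l,.021,-.005); a=2.9-l
    P=np.vstack([[-.08,.11,.144],[-.08,-.11,.144],cov(th,[[-.083,.11,.174],[-.083,-.11,.174],[.086,.11,.174],[.086,-.11,.174]]),lev(l,.105),pv+.0475*np.array([-np.sin(a),0,np.cos(a)])])
    return proj(m,box2w(b,P))
f=least_squares(lambda p:(mod(p)-obs).ravel(),[.65,-.13,-.2,.9,1.2],loss="soft_l1")
print(f.x.round(4)); print((mod(f.x)-obs).round(1).tolist())
b=f.x[:3]
for n,P in dict(edge=cov(f.x[3],[-.074,0,.174]),hinge=[.086,0,.144],pivot=[-.096,0,.13],tip=lev(f.x[4],.095)).items(): print(n,box2w(b,P).round(4))
E
python3 fit.py; python3 -c "
from h import *;from station import manip
s=manip.sense();print(np.linalg.inv(R.from_quat(s['tool_rot']).as_matrix()@np.eye(3)).round(3)); m=manip.camera_model('wrist');print(m['cam_to_world'].round(3),m['mtx'].round(0))"
```

```text
[ 0.6361 -0.1096  0.2346  0.7457  0.8847]
[[0.2, 0.6], [1.5, 0.4], [1.4, -0.2], [-1.2, 0.2], [0.3, -0.8], [-1.6, -0.5], [-0.6, 0.3], [-0.0, -0.2]]
edge [[ 0.6252 -0.1122  0.2746]]
hinge [[ 0.7198 -0.0896  0.144 ]]
pivot [[ 0.5427 -0.1319  0.13  ]]
tip [[ 0.4713 -0.149   0.0698]]
[[-0.935  0.356  0.   ]
 [ 0.356  0.935 -0.002]
 [-0.001 -0.002 -1.   ]]
[[ 0.355  0.902  0.246  0.16 ]
 [ 0.935 -0.343 -0.095  0.607]
 [-0.001  0.264 -0.965  0.373]
 [ 0.     0.     0.     1.   ]] [[341.   0. 323.]
 [  0. 341. 199.]
 [  0.   0.   1.]]
```

```bash
cat >> h.py <<'E'
B=np.array([0.6361,-0.1096,0.2346])
def Rt(phi,b=None):
    b=B if b is None else b
    s,c=np.sin(phi),np.cos(phi)
    return R.from_euler('z',b[2])*R.from_matrix(np.array([[-c,0,s],[0,1,0],[-s,0,-c]]))
def inc(s,P,phi=0.,b=None):
    """box-frame TCP targets -> [cm shift in tool frame, rotvec]"""
    b=B if b is None else b
    R0=R.from_quat(s['tool_rot']); out=[]
    P=np.atleast_2d(P); phi=np.broadcast_to(phi,len(P))
    for p,f in zip(box2w(b,P),phi):
        out.append(np.r_[100*R0.inv().apply(p-s['tcp_pos']),(R0.inv()*Rt(f,b)).as_rotvec()])
    return np.array(out)
def tcpbox(s,b=None):
    b=B if b is None else b
    d=R.from_euler('z',-b[2]).apply(s['tcp_pos']-np.r_[b[:2],0]); return d
E
python3 -c "
from h import *;from station import manip
np.set_printoptions(suppress=True,precision=3)
print(inc(manip.sense(),[[.01,0,.33]]))"
```

```text
[[-64.185 -49.499  -9.888  -0.002  -0.001  -0.598]]
```

Request:
drive_tool:
  increments:
    - [255,-4,-3,-5,0,0,-0.1]
    - [255,-8,-6,-9.9,0,0,-0.2]
    - [255,-64.2,-49.5,-9.9,0,0,-0.6]
    - [255,-64.2,-49.5,-9.9,0,0,-0.6]
    - [255,-64.2,-49.5,-9.9,0,0,-0.6]
    - [255,-64.2,-49.5,-9.9,0,0,-0.6]
    - [255,-64.2,-49.5,-9.9,0,0,-0.6]
    - [255,-64.2,-49.5,-9.9,0,0,-0.6]
    - [255,-64.2,-49.5,-9.9,0,0,-0.6]
    - [255,-64.2,-49.5,-9.9,0,0,-0.6]
    - [255,-64.2,-49.5,-9.9,0,0,-0.6]
    - [255,-64.2,-49.5,-9.9,0,0,-0.6]
    - [255,-64.2,-49.5,-9.9,0,0,-0.6]
    - [255,-64.2,-49.5,-9.9,0,0,-0.6]
    - [255,-64.2,-49.5,-9.9,0,0,-0.6]
    - [255,-64.2,-49.5,-9.9,0,0,-0.6]
    - [255,-64.2,-49.5,-9.9,0,0,-0.6]
    - [255,-64.2,-49.5,-9.9,0,0,-0.6]
    - [255,-64.2,-49.5,-9.9,0,0,-0.6]
    - [255,-64.2,-49.5,-9.9,0,0,-0.6]

```text
t: 2.1
tcp_pos: [0.6453, -0.1059, 0.3297]
tool_rot: [-0.118, 0.993, 0.001, -0.001]
force: [-0.4, 0.5, -0.1]
finger_gap: -0.002
```

```bash
python3 -c "
from h import *;from station import manip
np.set_printoptions(suppress=True,precision=2)
s=manip.sense(); print(s['t'],tcpbox(s).round(4),s['force'],s['q'],s['finger_gap'])
th=np.array([.8,.7,.6,.5,.4,.3,.2,.1,.03])
P=np.array([cov(t,[-.074,0,.174])[0] for t in th])
P=np.vstack([P,[-.074,0,.173]]);print(P);print(inc(s,P))"
```

```text
2.1 [0.01 0.   0.33] [-0.37  0.46 -0.07] [-0.33  0.48  1.23  0.    1.43 -2.14] -0.0017620506234750526
[[-0.    0.    0.28]
 [-0.02  0.    0.27]
 [-0.03  0.    0.26]
 [-0.04  0.    0.25]
 [-0.05  0.    0.23]
 [-0.06  0.    0.22]
 [-0.06  0.    0.21]
 [-0.07  0.    0.19]
 [-0.07  0.    0.18]
 [-0.07  0.    0.17]]
[[ 1.37 -0.15  5.    0.   -0.    0.  ]
 [ 2.68 -0.15  5.97  0.   -0.    0.  ]
 [ 3.88 -0.14  7.06  0.   -0.    0.  ]
 [ 4.97 -0.14  8.27  0.   -0.    0.  ]
 [ 5.94 -0.14  9.58  0.   -0.    0.  ]
 [ 6.77 -0.14 10.98  0.   -0.    0.  ]
 [ 7.45 -0.15 12.46  0.   -0.    0.  ]
 [ 7.98 -0.15 14.    0.   -0.    0.  ]
 [ 8.26 -0.15 15.1   0.   -0.    0.  ]
 [ 8.36 -0.15 15.68  0.   -0.    0.  ]]
```

Request:
drive_tool:
  increments:
    - [255,1.2,-0.15,4,0,0,0]
    - [255,1.3,-0.15,5,0,0,0]
    - [255,1.9,-0.15,5.5,0,0,0]
    - [255,2.5,-0.15,6.0,0,0,0]
    - [255,3.1,-0.15,6.5,0,0,0]
    - [255,3.7,-0.15,7.1,0,0,0]
    - [255,4.3,-0.15,7.7,0,0,0]
    - [255,4.8,-0.15,8.3,0,0,0]
    - [255,5.3,-0.15,8.9,0,0,0]
    - [255,5.8,-0.15,9.6,0,0,0]
    - [255,6.2,-0.15,10.3,0,0,0]
    - [255,6.6,-0.15,11.0,0,0,0]
    - [255,7.0,-0.15,11.7,0,0,0]
    - [255,7.3,-0.15,12.5,0,0,0]
    - [255,7.6,-0.15,13.2,0,0,0]
    - [255,7.8,-0.15,14.0,0,0,0]
    - [255,8.0,-0.15,14.6,0,0,0]
    - [255,8.1,-0.15,15.1,0,0,0]
    - [255,8.1,-0.15,15.3,0,0,0]
    - [255,8.1,-0.15,15.3,0,0,0]

```text
t: 4.1
tcp_pos: [0.5668, -0.1268, 0.1765]
tool_rot: [-0.118, 0.993, 0.001, -0.001]
force: [0.3, -0.4, 0.1]
finger_gap: -0.001
```

Request:
drive_tool:
  increments:
    - [255,0,0,0.2,0,0,0]
    - [255,0,0,0.3,0,0,0]
    - [255,0,0,0.4,0,0,0]
    - [255,0,0,0.5,0,0,0]
    - [255,0,0,0.5,0,0,0]

```text
t: 4.6
tcp_pos: [0.5667, -0.1269, 0.1739]
tool_rot: [-0.118, 0.993, 0.0, -0.001]
force: [-5.4, -0.0, 12.5]
finger_gap: -0.002
```

Run:
```python
from h import *; from station import manip; import cv2
s=manip.sense(); print(s['t'],tcpbox(s).round(4),s['force'])
a=manip.snapshot("top")[:,:,::-1]; cv2.imwrite("pics/top1.png",a)
cv2.imwrite("pics/top1c.png",cv2.resize(a[138:258,300:430],None,fx=4,fy=4,interpolation=cv2.INTER_CUBIC))
```

```text
4.6 [-0.0716 -0.0007  0.1739] [-5.43018984 -0.02866408 12.53278456]
```

View pics/top1c.png

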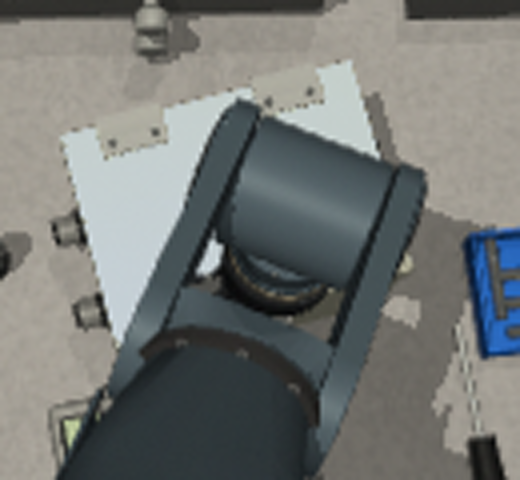

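Request:
drive_tool:
  increments:
    - [255,0,0,-2,0,0,0]
    - [0,0,0,-6,0,0,0]
    - [0,4,0,-8,0,0,0]
    - [0,7.8,0,-8,0,0,0]
    - [0,7.8,0,-8,0,0,0]
    - [0,7.8,0,-8,0,0,0]

```text
t: 5.25
tcp_pos: [0.4919, -0.1456, 0.2525]
tool_rot: [-0.117, 0.993, 0.0, 0.001]
force: [-0.1, -1.1, -0.2]
finger_gap: 0.847
```

Run:
```python
from h import *; from station import manip; import cv2,pickle
s=manip.sense(); m=manip.camera_model("wrist"); print(s['t'],tcpbox(s).round(4),s['force'],m['k1'])
a=manip.snapshot("wrist")[:,:,::-1]; cv2.imwrite("pics/w1.png",a); pickle.dump((s,m),open("w1.pkl","wb"))
```

```text
5.25 [-0.1486 -0.0014  0.2525] [-0.08521219 -1.10004871 -0.20881415] -0.05592728660412776
```

View pics/w1.png

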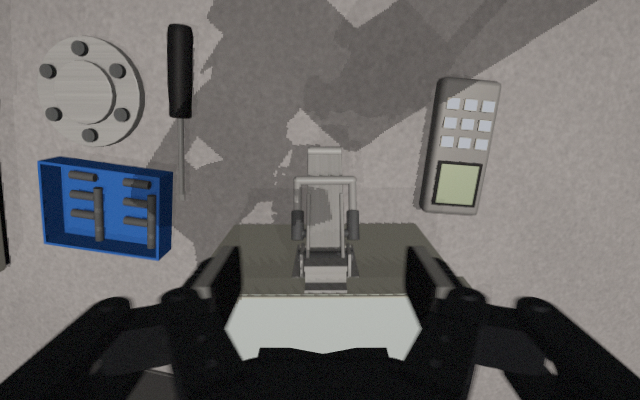

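Run:
```python
from h import *; import pickle
np.set_printoptions(suppress=True,precision=4)
s,m=pickle.load(open("w1.pkl","rb"))
obs=np.array([(324.5,149),(325,181),(235,225),(419,225),(326,294)]); 
w=np.array([[1,1],[1,1],[1,1],[1,1],[0,1]])
def mod(p):
    b=p[:3]; l=p[3]; pv=lev(l,.021,-.005); a=2.9-l
    P=np.vstack([lev(l,.105,.003),pv+.0475*np.array([-np.sin(a),0,np.cos(a)]),[-.08,-.11,0],[-.08,.11,0],[-.083,0,.174]])
    return proj(m,box2w(b,P))
f=least_squares(lambda p:((mod(p)-obs)*w).ravel(),[*B,1.1])
print(f.x, (mod(f.x)-obs).round(1).tolist())
for l in (.9,1.0,1.1,1.2): print(l,mod([*f.x[:3],l])[:2].round(1).tolist())
```

```text
[ 0.6377 -0.1065  0.2472  0.8604] [[0.9, -0.3], [0.9, 0.6], [1.2, -1.7], [-3.6, -3.7], [1.8, 3.0]]
0.9 [[325.4, 146.5], [325.9, 180.5]]
1.0 [[325.4, 141.2], [325.9, 178.1]]
1.1 [[325.4, 136.7], [326.0, 176.4]]
1.2 [[325.5, 133.0], [326.0, 175.4]]
```

Run:
```python
import cv2
a=cv2.imread("pics/w1.png")[135:310,225:430]; cv2.imwrite("pics/w1c.png",cv2.resize(a,None,fx=3.4,fy=3.4,interpolation=cv2.INTER_CUBIC))
```

```text
(no output)
```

View pics/w1c.png

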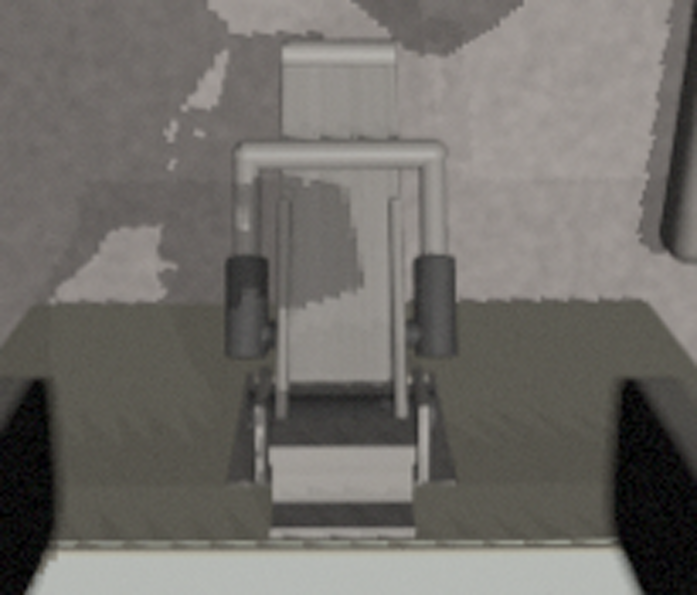

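Run:
```python
from h import *; import pickle
np.set_printoptions(suppress=True,precision=4)
s,m=pickle.load(open("w1.pkl","rb"))
c=lambda x,y:(225+x/3.4-.35,135+y/3.4-.35)
obs=np.array([c(283,47),c(397,47),c(233,155),c(446,155),c(35,303),c(648,298),c(342,485),c(342,543),c(271,447),c(414,447)])
w=np.ones((10,2)); w[6:8,0]=0; w[8:,1]=0.3
def mod(p):
    b=p[:3]; l=p[3]; pv=lev(l,.021,-.005); a=2.9-l; Y=lambda v,y:[v+[0,-y,0],v+[0,y,0]]
    P=np.vstack([Y(lev(l,.105,.0),.016),Y(pv+.0475*np.array([-np.sin(a),0,np.cos(a)]),.0285),[-.08,-.11,0],[-.08,.11,0],[-.083,0,.144],[-.083,0,.174],[-.104,-.016,.166],[-.104,.016,.166]])
    P=box2w(b,P); P[:,2]+=p[4]
    return proj(m,P)
for free in (0,1):
    f=least_squares(lambda p:np.r_[((mod(p)-obs)*w).ravel(),p[4]/(.003 if free else 1e-6)],[*B,1.1,0],loss="soft_l1")
    print(f.x, (mod(f.x)-obs).round(1).tolist())
```

```text
[ 0.6379 -0.1083  0.2425  0.8924 -0.    ] [[-0.0, 0.0], [-0.4, -0.2], [0.0, 0.5], [0.4, 0.0], [0.0, -1.0], [-1.0, -0.8], [0.3, -0.3], [0.7, 2.4], [-0.4, -0.2], [1.0, -0.5]]
[ 0.6382 -0.1083  0.2422  0.897  -0.0007] [[-0.0, -0.0], [-0.5, -0.2], [0.1, 0.5], [0.4, 0.1], [0.2, -1.0], [-1.1, -0.7], [0.3, -0.4], [0.6, 2.3], [-0.4, -0.2], [0.9, -0.5]]
```

```bash
sed -i 's/^B=.*/B=np.array([0.638,-0.1083,0.2424])/' h.py
cat >> h.py <<'E'
def grasp(l,phi,r=.097,d=.022): # TCP box pose with lever point r at depth d behind TCP
    return lev(l,r)+d*np.array([np.sin(phi),0,-np.cos(phi)])
E
python3 -c "
from h import *;from station import manip
np.set_printoptions(suppress=True,precision=3)
s=manip.sense();print(tcpbox(s))
g=grasp(.893,.35);u=np.array([np.sin(.35),0,-np.cos(.35)])
print(g);print(inc(s,[g-.08*u,g],.35))"
```

```text
[-0.15  -0.001  0.252]
[-0.164  0.     0.049]
[[ 4.162  0.117 12.869 -0.002 -0.349 -0.007]
 [ 1.429  0.139 20.388 -0.002 -0.349 -0.007]]
```

Request:
drive_tool:
  increments:
    - [0,2,0.1,3,0,-0.1,0]
    - [0,4.2,0.1,7,0,-0.22,-0.01]
    - [0,4.2,0.1,11,0,-0.35,-0.01]
    - [0,4.2,0.1,12.9,0,-0.35,-0.01]
    - [0,3.2,0.1,15.5,0,-0.35,-0.01]
    - [0,2.3,0.15,18,0,-0.35,-0.01]
    - [0,1.4,0.15,20.4,0,-0.35,-0.01]
    - [0,1.4,0.15,20.4,0,-0.35,-0.01]
    - [0,1.4,0.15,20.4,0,-0.35,-0.01]

```text
t: 6.2
tcp_pos: [0.5064, -0.1374, 0.0735]
tool_rot: [-0.11, 0.985, 0.01, 0.135]
force: [-0.1, 0.0, 0.7]
finger_gap: 0.997
```

Run:
```python
from h import *; from station import manip; import cv2
s=manip.sense(); print(s['t'],tcpbox(s).round(4),s['force'],s['q'].round(2),(Rt(.35).inv()*R.from_quat(s['tool_rot'])).as_rotvec().round(3))
a=manip.snapshot("wrist")[:,:,::-1]; cv2.imwrite("pics/w2.png",a)
```

```text
6.2 [-0.1347  0.0033  0.0735] [-0.09337503  0.01976643  0.67587049] [-0.59  0.61  1.99  0.52  0.38 -2.85] [0.017 0.079 0.016]
```

View pics/w2.png

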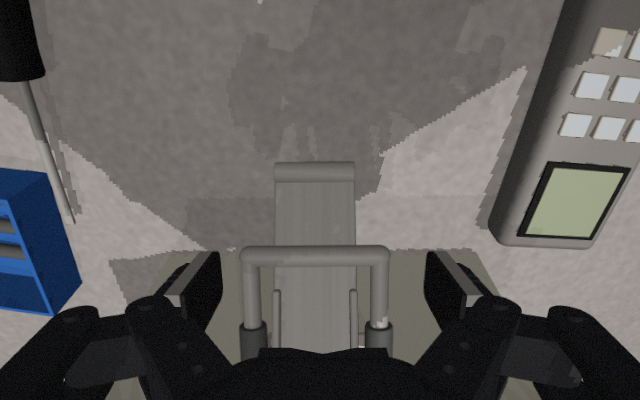

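```bash
python3 -c "
from h import *;from station import manip
np.set_printoptions(suppress=True,precision=3)
s=manip.sense()
g=grasp(.893,0,.1)
p=tcpbox(s)
print(p,g);print(inc(s,[p+[-.02,0,.06],g+[0,0,.08],g],[0.2,0,0]))"
```

```text
[-0.135  0.003  0.074] [-0.174  0.     0.045]
[[ 0.313 -0.111 -6.316 -0.016  0.072 -0.018]
 [ 2.372 -0.462 -5.962 -0.014  0.272 -0.019]
 [ 4.523 -0.37   1.743 -0.014  0.272 -0.019]]
```

Request:
drive_tool:
  increments:
    - [0,0,0,-3,0,0.1,0]
    - [0,0.5,0,-6,0,0.2,0]
    - [0,1,0,-8,0,0.25,0]
    - [0,1,0,-8,0,0.25,0]
    - [0,1,0,-8,0,0.25,0]
    - [0,1,0,-8,0,0.25,0]

```text
t: 6.85
tcp_pos: [0.4744, -0.1433, 0.1483]
tool_rot: [-0.11, 0.994, -0.004, 0.012]
force: [0.1, 0.0, 0.4]
finger_gap: 1.001
```

```bash
python3 -c "
from h import *;from station import manip
np.set_printoptions(suppress=True,precision=3)
s=manip.sense()
g=grasp(.893,0,.1)
p=tcpbox(s)
print(p,s['q'],s['force'],g);print(inc(s,[g+[0,0,.08],g],[0,0]))"
```

```text
[-0.167  0.005  0.148] [-0.524  0.476  1.852  0.01   0.79  -2.322] [0.069 0.041 0.378] [-0.174  0.     0.045]
[[ 0.708 -0.52   2.29  -0.011  0.022 -0.022]
 [ 0.883 -0.436 10.287 -0.011  0.022 -0.022]]
```

Request:
drive_tool:
  increments:
    - [0,0.7,-0.5,2.3,-0.01,0.02,-0.02]
    - [0,0.7,-0.5,2.3,-0.01,0.02,-0.02]
    - [0,0.8,-0.5,5,-0.01,0.02,-0.02]
    - [0,0.9,-0.45,8,-0.01,0.02,-0.02]
    - [0,0.9,-0.45,10.3,-0.01,0.02,-0.02]
    - [0,0.9,-0.45,10.3,-0.01,0.02,-0.02]
    - [0,0.9,-0.45,10.3,-0.01,0.02,-0.02]

```text
t: 7.55
tcp_pos: [0.4696, -0.1505, 0.0453]
tool_rot: [-0.12, 0.993, -0.0, 0.001]
force: [0.3, 0.1, -0.4]
finger_gap: 1.0
```

Run:
```python
from h import *; from station import manip; import cv2
s=manip.sense(); print(s['t'],tcpbox(s).round(4),s['force'],s['q'].round(2),(Rt(0).inv()*R.from_quat(s['tool_rot'])).as_rotvec().round(3))
a=manip.snapshot("wrist")[:,:,::-1]; cv2.imwrite("pics/w3.png",a)
```

```text
7.55 [-0.1736 -0.0005  0.0453] [ 0.34835069  0.11347842 -0.380425  ] [-0.54  0.67  1.9   0.    0.56 -2.35] [ 0.001 -0.001  0.002]
```

View pics/w3.png

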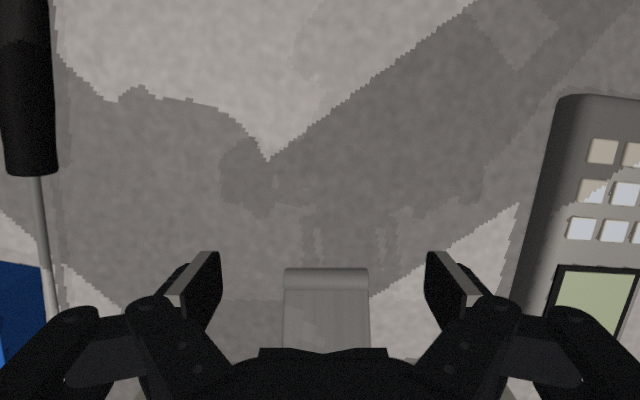

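Request:
drive_tool:
  force: 20
  increments:
    - [200,0,0,0,0,0,0]
    - [200,0,0,0,0,0,0]
    - [200,0,0,0,0,0,0]
    - [200,0,0,0,0,0,0]
    - [200,0,0,0,0,0,0]
    - [200,0,0,0,0,0,0]

```text
t: 8.2
tcp_pos: [0.4702, -0.1493, 0.046]
tool_rot: [-0.119, 0.993, 0.0, 0.002]
force: [2.9, 5.5, 4.0]
finger_gap: 0.371
```

```bash
python3 -c "
from h import *;from station import manip
np.set_printoptions(suppress=True,precision=2)
s=manip.sense(); print(tcpbox(s),s['force'],s['finger_gap'])
p=tcpbox(s); g0=grasp(.893,0,.1)
L=np.arange(.95,2.41,.085); P=[p+grasp(l,0,.1)-g0 for l in L]
for l,r in zip(L,inc(s,P)): print(round(l,2),r)"
```

```text
[-0.17  0.    0.05] [2.86 5.48 3.97] 0.3712565973966138
0.95 [ 0.34 -0.   -0.45  0.    0.   -0.  ]
1.03 [ 0.81 -0.   -1.17  0.    0.   -0.  ]
1.12 [ 1.21 -0.   -1.92  0.    0.   -0.  ]
1.2 [ 1.54 -0.01 -2.7   0.    0.   -0.  ]
1.29 [ 1.81 -0.01 -3.51  0.    0.   -0.  ]
1.37 [ 2.01 -0.01 -4.33  0.    0.   -0.  ]
1.46 [ 2.13 -0.01 -5.17  0.    0.   -0.  ]
1.54 [ 2.19 -0.01 -6.02  0.    0.   -0.  ]
1.63 [ 2.17 -0.01 -6.87  0.    0.   -0.  ]
1.71 [ 2.08 -0.01 -7.71  0.    0.   -0.  ]
1.8 [ 1.92 -0.01 -8.55  0.    0.   -0.  ]
1.88 [ 1.69 -0.01 -9.37  0.    0.   -0.  ]
1.97 [  1.39  -0.01 -10.16   0.     0.    -0.  ]
2.05 [  1.03  -0.   -10.93   0.     0.    -0.  ]
2.14 [  0.6   -0.   -11.66   0.     0.    -0.  ]
2.22 [  0.11  -0.   -12.36   0.     0.    -0.  ]
2.31 [ -0.44   0.   -13.01   0.     0.    -0.  ]
2.39 [ -1.04   0.   -13.61   0.     0.    -0.  ]
```

Request:
drive_tool:
  increments:
    - [200,0.35,0.15,-0.45,0,0,0]
    - [200,0.8,0.15,-1.15,0,0,0]
    - [200,1.2,0.15,-1.9,0,0,0]
    - [200,1.55,0.15,-2.7,0,0,0]
    - [200,1.8,0.15,-3.5,0,0,0]
    - [200,2.0,0.15,-4.35,0,0,0]
    - [200,2.15,0.15,-5.2,0,0,0]
    - [200,2.2,0.15,-6.0,0,0,0]
    - [200,2.15,0.15,-6.85,0,0,0]

```text
t: 9.1
tcp_pos: [0.4481, -0.1545, 0.1145]
tool_rot: [-0.12, 0.993, -0.001, 0.001]
force: [2.0, -0.9, -3.8]
finger_gap: 0.372
```

```bash
python3 -c "
from h import *;from station import manip
np.set_printoptions(suppress=True,precision=2)
s=manip.sense(); print(tcpbox(s)*100,s['force'],s['finger_gap'])
p=tcpbox(s); d=p+[.096,0,.022-.130];print(np.arctan2(-d[0],-d[2]),np.hypot(d[0],d[2]))
L=np.arange(1.63+.085,2.41,.085)
for l,r in zip(L,inc(s,[grasp(l,0,.1)+[0,p[1],0] for l in L])): print(round(l,2),r)"
```

```text
[-19.55   0.07  11.45] [ 1.95 -0.94 -3.8 ] 0.3720368667928477
1.6365199253036757 0.09969509141752608
1.72 [-0.05 -0.   -0.78 -0.    0.   -0.  ]
1.8 [-0.21 -0.   -1.62 -0.    0.   -0.  ]
1.88 [-0.44 -0.   -2.44 -0.    0.   -0.  ]
1.97 [-0.74 -0.01 -3.23 -0.    0.   -0.  ]
2.05 [-1.1  -0.01 -4.   -0.    0.   -0.  ]
2.14 [-1.53 -0.01 -4.73 -0.    0.   -0.  ]
2.22 [-2.02 -0.01 -5.43 -0.    0.   -0.  ]
2.31 [-2.56 -0.01 -6.08 -0.    0.   -0.  ]
2.39 [-3.16 -0.01 -6.68 -0.    0.   -0.  ]
```

Request:
drive_tool:
  increments:
    - [200,-0.05,0,-0.8,0,0,0]
    - [200,-0.2,0,-1.6,0,0,0]
    - [200,-0.45,0,-2.45,0,0,0]
    - [200,-0.75,0,-3.25,0,0,0]
    - [200,-1.1,0,-4.0,0,0,0]
    - [200,-1.55,0,-4.75,0,0,0]
    - [200,-2.0,0,-5.45,0,0,0]
    - [200,-2.55,0,-6.1,0,0,0]
    - [200,-3.1,0,-6.6,0,0,0]
    - [200,-3.1,0,-6.6,0,0,0]

```text
t: 10.1
tcp_pos: [0.479, -0.1469, 0.1808]
tool_rot: [-0.121, 0.993, -0.001, 0.001]
force: [-2.2, -3.1, 2.0]
finger_gap: 0.368
```

```bash
python3 -c "
from h import *;from station import manip
np.set_printoptions(suppress=True,precision=2)
s=manip.sense(); print(tcpbox(s)*100,s['force'],s['finger_gap'])
p=tcpbox(s); d=p+[.096,0,.022-.130];print(np.arctan2(-d[0],-d[2]),np.hypot(d[0],d[2]))
"
```

```text
[-16.36   0.07  18.08] [-2.2  -3.14  1.96] 0.3676946129589158
2.393494300353256 0.09934997941630198
```

Request:
drive_tool:
  increments:
    - [112,0,0,0,0,0,0]
    - [112,0,0,0,0,0,0]
    - [112,0,0,0,0,0,0]
    - [112,0,0,0.7,0,0,0]
    - [112,0,0,1.4,0,0,0]
    - [112,-0.8,0,1.4,0,0,0]
    - [112,-1.4,0,1.4,0,0,0]
    - [112,-2.0,0,1.3,0,0,0]
    - [112,-2.6,0,1.2,0,0,0]
    - [112,-3.2,0,1.1,0,0,0]
    - [112,-3.8,0,1.1,0,0,0]

```text
t: 11.2
tcp_pos: [0.5164, -0.1377, 0.1694]
tool_rot: [-0.12, 0.993, -0.001, 0.002]
force: [-0.6, -0.0, 0.1]
finger_gap: 0.562
```

Run:
```python
from h import *; from station import manip; import cv2
s=manip.sense(); print(s['t'],tcpbox(s).round(4),s['force'],s['finger_gap'])
a=manip.snapshot("wrist")[:,:,::-1]; cv2.imwrite("pics/w4.png",a)
```

```text
11.2 [-0.1251  0.0007  0.1694] [-0.6193126  -0.04354102  0.06943365] 0.5624552346399463
```

View pics/w4.png

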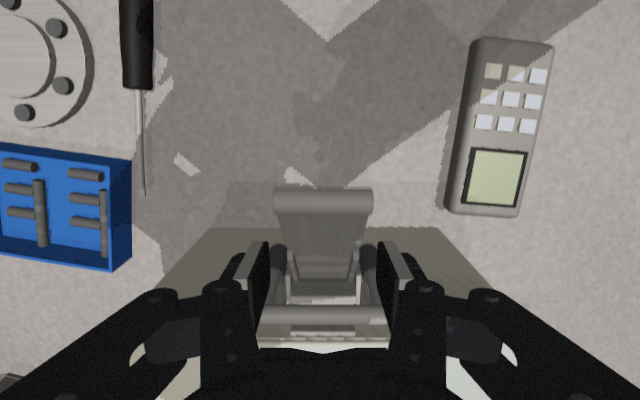

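Request:
drive_tool:
  increments:
    - [112,-0.6,0,0,0,0,0]
    - [112,-1.1,0,0,0,0,0]
    - [112,-1.6,0,0,0,0,0]
    - [112,-1.6,0,0,0,0,0]
    - [112,-1.6,0,0,0,0,0]
    - [112,-0.6,0,-0.4,0,0,0]
    - [112,1,0,-0.8,0,0,0]
    - [112,2.6,0,-1.1,0,0,0]
    - [112,3.8,0,-1.1,0,0,0]
    - [112,3.8,0,-1.1,0,0,0]

```text
t: 12.25
tcp_pos: [0.4765, -0.1468, 0.1801]
tool_rot: [-0.119, 0.993, -0.0, 0.0]
force: [0.1, -0.8, 0.7]
finger_gap: 0.563
```

Run:
```python
from h import *; from station import manip; import cv2
s=manip.sense(); print(s['t'],tcpbox(s).round(4),s['force'],s['finger_gap'])
a=manip.snapshot("wrist")[:,:,::-1]; cv2.imwrite("pics/w5.png",a)
```

```text
12.25 [-0.166   0.0014  0.1801] [ 0.076785   -0.82085632  0.67643016] 0.5629642612831774
```

View pics/w5.png

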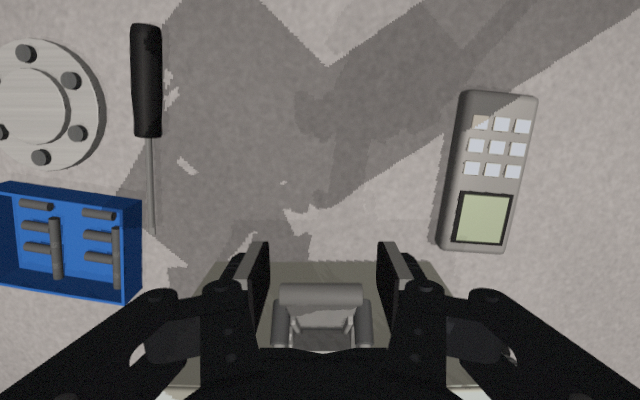

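Request:
drive_tool:
  increments:
    - [200,0,0,0,0,0,0]
    - [200,0,0,0,0,0,0]
    - [200,0,0,0,0,0,0]
    - [200,0,0,0,0,0,0]

```text
t: 12.7
tcp_pos: [0.4789, -0.147, 0.1801]
tool_rot: [-0.12, 0.993, -0.001, 0.001]
force: [-1.7, -0.8, 2.4]
finger_gap: 0.373
```

```bash
python3 -c "
from h import *;from station import manip
np.set_printoptions(suppress=True,precision=2)
s=manip.sense(); print(tcpbox(s)*100,s['force'],s['finger_gap'])
p=tcpbox(s); L=np.arange(2.3,1.1,-.07)
for l,r in zip(L,inc(s,[p+grasp(l,0,.1)-grasp(2.385,0,.1) for l in L])): print(round(l,2),r[:3])"
```

```text
[-16.37   0.07  18.01] [-1.71 -0.8   2.4 ] 0.37301495023841624
2.3 [0.59 0.   0.61]
2.23 [1.04 0.   1.14]
2.16 [1.45 0.   1.71]
2.09 [1.82 0.   2.31]
2.02 [2.15 0.01 2.92]
1.95 [2.43 0.01 3.56]
1.88 [2.67 0.01 4.22]
1.81 [2.86 0.01 4.9 ]
1.74 [3.   0.01 5.58]
1.67 [3.1  0.01 6.27]
1.6 [3.15 0.01 6.97]
1.53 [3.14 0.02 7.67]
1.46 [3.09 0.02 8.37]
1.39 [2.99 0.02 9.06]
1.32 [2.84 0.02 9.75]
1.25 [ 2.65  0.02 10.42]
1.18 [ 2.41  0.03 11.08]
1.11 [ 2.12  0.03 11.71]
```

Request:
drive_tool:
  increments:
    - [200,0.6,0,0.6,0,0,0]
    - [200,1.05,0,1.15,0,0,0]
    - [200,1.45,0,1.7,0,0,0]
    - [200,1.8,0,2.3,0,0,0]
    - [200,2.15,0,2.9,0,0,0]
    - [200,2.4,0,3.55,0,0,0]
    - [200,2.65,0,4.2,0,0,0]
    - [200,2.85,0,4.9,0,0,0]
    - [200,3.0,0,5.6,0,0,0]
    - [200,3.1,0,6.3,0,0,0]
    - [200,3.15,0,7.0,0,0,0]
    - [200,3.15,0,7.7,0,0,0]
    - [200,3.1,0,8.4,0,0,0]
    - [200,3.0,0,9.05,0,0,0]
    - [200,2.85,0,9.75,0,0,0]
    - [200,2.85,0,9.75,0,0,0]
    - [200,2.85,0,9.75,0,0,0]

```text
t: 14.4
tcp_pos: [0.4511, -0.1537, 0.0821]
tool_rot: [-0.12, 0.993, -0.001, 0.001]
force: [0.3, -0.7, -0.4]
finger_gap: 0.37
```

Run:
```python
from h import *; from station import manip; import cv2
s=manip.sense(); print(s['t'],tcpbox(s).round(4),s['force'],s['finger_gap'])
p=tcpbox(s); d=p+[.096,0,.022-.130];print(np.arctan2(-d[0],-d[2]),np.hypot(d[0],d[2]))
```

```text
14.4 [-0.1923  0.0007  0.0821] [ 0.26242365 -0.72047886 -0.44743764] 0.37021026353525566
1.3084800443383393 0.09974504425721904
```

Request:
drive_tool:
  increments:
    - [0,0,0,0,0,0,0]
    - [0,0,0,0,0,0,0]
    - [0,0,0,0,0,0,0]
    - [0,0,0,-4,0,0,0]
    - [0,0,0,-8,0,0,0]
    - [0,0,0,-12,0,0,0]
    - [0,-2,0,-17,0,0,0]
    - [0,-4.2,0,-17,0,0,0]
    - [0,-4.2,0,-17,0,0,0]
    - [0,-4.2,0,-17,0,0,0]

```text
t: 15.4
tcp_pos: [0.4906, -0.1429, 0.2521]
tool_rot: [-0.121, 0.993, -0.0, 0.0]
force: [-0.9, -0.0, 0.7]
finger_gap: 0.997
```

Run:
```python
from h import *; from station import manip; import cv2,pickle
s=manip.sense(); m=manip.camera_model("wrist"); print(s['t'],tcpbox(s).round(4),s['force'],s['q'])
a=manip.snapshot("wrist")[:,:,::-1]; cv2.imwrite("pics/w6.png",a); pickle.dump((s,m),open("w6.pkl","wb"))
P={'seat':[-.092,0,.160],'tip':lev(1.308,.105),'liptop':[-.104,0,.166]}
for k,v in P.items(): print(k,proj(m,box2w(B,np.array(v))))
cv2.imwrite("pics/w6c.png",cv2.resize(a[100:320,200:450],None,fx=2.7,fy=2.7,interpolation=cv2.INTER_CUBIC))
```

```text
15.4 [-0.1514  0.0018  0.2521] [-0.93786495 -0.02159078  0.68238368] [-5.02198966e-01  3.47351618e-01  1.69057984e+00 -4.16090717e-04
  1.10266759e+00 -2.31469453e+00]
seat [[321.46837931 277.74286022]]
tip [[321.62393088 131.60669388]]
liptop [[321.41501416 267.03660558]]
```

View pics/w6c.png

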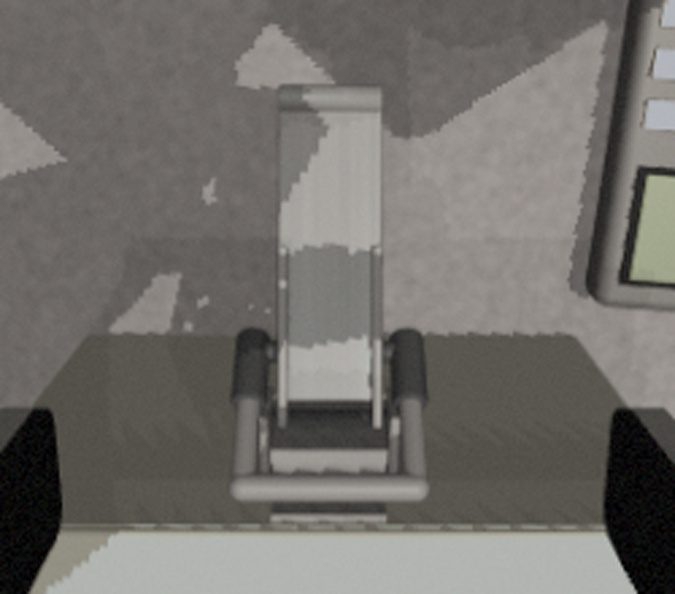

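Request:
drive_tool:
  increments:
    - [255,0,0,-2,0,0,0.15]
    - [255,0,0,-2,0,0,0.3]
    - [255,0,0,-2,0,0,0.45]
    - [255,0,0,-2,0,0,0.6]
    - [255,0,0,-2,0,0,0.75]
    - [255,0,0,-2,0,0,0.9]
    - [255,0,0,-2,0,0,1.05]
    - [255,0,0,-2,0,0,1.2]
    - [255,0,0,-2,0,0,1.35]
    - [255,0,0,-2,0,0,1.5]
    - [255,0,0,-2,0,0,1.65]
    - [255,0,0,-2,0,0,1.8]
    - [255,0,0,-2,0,0,1.95]
    - [255,0,0,-2,0,0,2.1]
    - [255,0,0,-2,0,0,2.25]
    - [255,0,0,-2,0,0,2.4]
    - [255,0,0,-2,0,0,2.55]
    - [255,0,0,-2,0,0,2.7]
    - [255,0,0,-2,0,0,2.8]
    - [255,0,0,-2,0,0,2.8]

```text
t: 17.45
tcp_pos: [0.4897, -0.1432, 0.271]
tool_rot: [0.958, 0.287, -0.001, -0.0]
force: [-0.6, -0.0, 0.2]
finger_gap: -0.004
```

```bash
cat >> h.py <<'E'
def Rf(phi): return Rt(phi)*R.from_euler('z',np.pi)
def incf(s,P,phi):
    R0=R.from_quat(s['tool_rot']); P=np.atleast_2d(P); phi=np.broadcast_to(phi,len(P))
    return np.array([np.r_[100*R0.inv().apply(p-s['tcp_pos']),(R0.inv()*Rf(f)).as_rotvec()] for p,f in zip(box2w(B,P),phi)])
def press(l,phi,r=.092,m=0): return lev(l,r,.0035+.011*abs(np.cos(phi+l))+m)
E
python3 -c "
from h import *;from station import manip
np.set_printoptions(suppress=True,precision=3)
s=manip.sense(); print(s['t'],tcpbox(s),s['q'])
g=press(1.31,.2,m=.03); print(g); print(incf(s,[g],.2))"
```

```text
17.45 [-0.152  0.002  0.271] [-0.504  0.324  1.667 -0.     1.152  0.485]
[-0.194  0.     0.139]
[[-3.949 -1.202 13.18  -0.035  0.199  0.338]]
```

Request:
drive_tool:
  increments:
    - [255,-2,-0.6,2,0,0.05,0.1]
    - [255,-3.9,-1.2,5,0,0.1,0.2]
    - [255,-3.9,-1.2,9,-0.03,0.2,0.34]
    - [255,-3.9,-1.2,13.2,-0.03,0.2,0.34]
    - [255,-3.9,-1.2,13.2,-0.03,0.2,0.34]
    - [255,-3.9,-1.2,13.2,-0.03,0.2,0.34]

```text
t: 18.05
tcp_pos: [0.4522, -0.155, 0.1401]
tool_rot: [0.988, 0.12, 0.1, -0.014]
force: [-0.0, 0.3, 0.0]
finger_gap: 0.001
```

```bash
python3 -c "
from h import *;from station import manip
np.set_printoptions(suppress=True,precision=2)
s=manip.sense(); print(s['t'],tcpbox(s),s['q'],s['force'],(Rf(.2).inv()*R.from_quat(s['tool_rot'])).as_rotvec())
L=np.r_[1.5,np.arange(1.35,.5,-.07)]
F=.67-.36*L
for l,f,r in zip(L,F,incf(s,[press(l,f) for l,f in zip(L,F)],F)): print(round(l,2),round(f,2),r)"
```

```text
18.05 [-0.19 -0.    0.14] [-0.67  0.44  2.    0.29  0.59  0.42] [-0.04  0.27  0.03] [0. 0. 0.]
1.5 0.13 [ 0.1  -0.07  1.29 -0.   -0.07 -0.  ]
1.35 0.18 [-0.04 -0.06  2.69 -0.   -0.02 -0.  ]
1.28 0.21 [-0.04 -0.06  3.28 -0.    0.01 -0.  ]
1.21 0.23 [ 0.   -0.06  3.88 -0.    0.03 -0.  ]
1.14 0.26 [ 0.08 -0.05  4.47 -0.    0.06 -0.  ]
1.07 0.28 [ 0.2  -0.05  5.05 -0.    0.08 -0.  ]
1.0 0.31 [ 0.36 -0.05  5.63 -0.    0.11 -0.  ]
0.93 0.34 [ 0.55 -0.05  6.2  -0.    0.13 -0.  ]
0.86 0.36 [ 0.78 -0.05  6.75 -0.    0.16 -0.  ]
0.79 0.39 [ 1.04 -0.04  7.29 -0.    0.18 -0.  ]
0.72 0.41 [ 1.34 -0.04  7.81 -0.    0.21 -0.  ]
0.65 0.44 [ 1.68 -0.04  8.31 -0.    0.23 -0.  ]
0.58 0.46 [ 2.04 -0.04  8.79 -0.    0.26 -0.  ]
0.51 0.49 [ 2.44 -0.03  9.25 -0.    0.28 -0.  ]
```

Request:
drive_tool:
  increments:
    - [255,0,-0.05,1.3,0,-0.05,0]
    - [255,0,-0.05,2.0,0,-0.02,0]
    - [255,0,-0.05,2.7,0,0,0]
    - [255,0,-0.05,3.3,0,0.01,0]
    - [255,0,-0.05,3.9,0,0.03,0]
    - [255,0.1,-0.05,4.5,0,0.06,0]
    - [255,0.2,-0.05,5.05,0,0.08,0]
    - [255,0.35,-0.05,5.65,0,0.11,0]
    - [255,0.55,-0.05,6.2,0,0.13,0]
    - [255,0.8,-0.05,6.75,0,0.16,0]
    - [255,1.05,-0.05,7.3,0,0.18,0]

```text
t: 19.15
tcp_pos: [0.4796, -0.1497, 0.0739]
tool_rot: [0.974, 0.12, 0.192, -0.022]
force: [-0.8, 0.8, 3.4]
finger_gap: 0.002
```

```bash
python3 -c "
from h import *;from station import manip
np.set_printoptions(suppress=True,precision=2)
s=manip.sense(); print(s['t'],tcpbox(s)*100,press(.79,.39)*100,s['q'],s['force'],(Rf(.39).inv()*R.from_quat(s['tool_rot'])).as_rotvec())
L=np.arange(.72,-.1,-.06)
F=.67-.36*L
for l,f,r in zip(L,F,incf(s,[press(l,f) for l,f in zip(L,F)],F)): print(round(l,2),round(f,2),r)"
```

```text
19.15 [-16.37  -0.22   7.39] [-16.68   0.     7.07] [-0.72  0.62  2.11  1.07  0.36 -0.4 ] [-0.76  0.82  3.4 ] [-0. -0. -0.]
0.72 0.41 [-0.21 -0.22  0.74  0.    0.02  0.  ]
0.66 0.43 [-0.01 -0.22  1.22  0.    0.04  0.  ]
0.6 0.45 [ 0.21 -0.22  1.68  0.    0.06  0.  ]
0.54 0.48 [ 0.46 -0.22  2.14  0.    0.09  0.  ]
0.48 0.5 [ 0.74 -0.22  2.57  0.    0.11  0.  ]
0.42 0.52 [ 1.04 -0.22  3.    0.    0.13  0.  ]
0.36 0.54 [ 1.37 -0.22  3.41  0.    0.15  0.  ]
0.3 0.56 [ 1.71 -0.22  3.8   0.    0.17  0.  ]
0.24 0.58 [ 2.09 -0.22  4.17  0.    0.19  0.  ]
0.18 0.61 [ 2.48 -0.22  4.52  0.    0.22  0.  ]
0.12 0.63 [ 2.89 -0.22  4.84  0.    0.24  0.  ]
0.06 0.65 [ 3.32 -0.22  5.15  0.    0.26  0.  ]
-0.0 0.67 [ 3.77 -0.22  5.43  0.    0.28  0.  ]
-0.06 0.69 [ 4.24 -0.21  5.68  0.    0.3   0.  ]
```

Request:
drive_tool:
  increments:
    - [255,-0.1,-0.1,0.4,0,0.01,0]
    - [255,-0.2,-0.2,0.75,0,0.02,0]
    - [255,0,-0.2,1.2,0,0.04,0]
    - [255,0.2,-0.2,1.7,0,0.06,0]
    - [255,0.45,-0.2,2.15,0,0.09,0]
    - [255,0.75,-0.2,2.55,0,0.11,0]
    - [255,1.05,-0.2,3.0,0,0.13,0]
    - [255,1.35,-0.2,3.4,0,0.15,0]
    - [255,1.7,-0.2,3.8,0,0.17,0]
    - [255,1.7,-0.2,3.8,0,0.17,0]

```text
t: 20.15
tcp_pos: [0.5084, -0.1408, 0.0443]
tool_rot: [0.954, 0.117, 0.274, -0.032]
force: [0.2, -0.5, 0.2]
finger_gap: 0.003
```

```bash
python3 -c "
from h import *;from station import manip
np.set_printoptions(suppress=True,precision=2)
s=manip.sense(); print(s['t'],tcpbox(s)*100,press(.3,.56)*100,s['q'],s['force'],(Rf(.56).inv()*R.from_quat(s['tool_rot'])).as_rotvec())
L=np.arange(.24,-.13,-.06)
F=.67-.36*L
for l,f,r in zip(L,F,incf(s,[press(l,f) for l,f in zip(L,F)],F)): print(round(l,2),round(f,2),r)"
```

```text
20.15 [-13.36  -0.04   4.43] [-13.34   0.     4.53] [-0.75  0.75  2.15  1.77  0.47 -1.13] [ 0.23 -0.53  0.16] [-0. -0. -0.]
0.24 0.58 [ 0.38 -0.04  0.36  0.    0.02  0.  ]
0.18 0.61 [ 0.71 -0.04  0.77  0.    0.05  0.  ]
0.12 0.63 [ 1.06 -0.04  1.16  0.    0.07  0.  ]
0.06 0.65 [ 1.43 -0.04  1.53  0.    0.09  0.  ]
0.0 0.67 [ 1.83 -0.04  1.88  0.    0.11  0.  ]
-0.06 0.69 [ 2.25 -0.04  2.21  0.    0.13  0.  ]
-0.12 0.71 [ 2.68 -0.04  2.52  0.    0.15  0.  ]
```

Request:
drive_tool:
  increments:
    - [255,0.4,0,0.35,0,0.02,0]
    - [255,0.7,0,0.75,0,0.05,0]
    - [255,1.05,0,1.15,0,0.07,0]
    - [255,1.45,0,1.55,0,0.09,0]
    - [255,1.85,0,1.9,0,0.11,0]
    - [255,2.1,0,2.1,0,0.12,0]
    - [255,2.1,0,2.1,0,0.12,0]

```text
t: 20.85
tcp_pos: [0.5339, -0.1324, 0.0355]
tool_rot: [0.937, 0.114, 0.328, -0.041]
force: [0.2, 0.9, 0.5]
finger_gap: -0.002
```

```bash
python3 -c "
from h import *;from station import manip
np.set_printoptions(suppress=True,precision=2)
s=manip.sense(); print(s['t'],tcpbox(s)*100,press(0,.67)*100,s['q'],s['force'])
for f in (.68,): print(incf(s,[press(0,f)+[x,0,0] for x in (.002,.005,.008)],f))"
```

```text
20.85 [-10.68   0.16   3.55] [-10.81   0.     3.8 ] [-0.75  0.83  2.16  1.97  0.6  -1.34] [0.19 0.88 0.46]
[[ 0.22  0.16 -0.15 -0.    0.01 -0.  ]
 [ 0.45  0.16  0.04 -0.    0.01 -0.  ]
 [ 0.69  0.16  0.22 -0.    0.01 -0.  ]]
```

Request:
drive_tool:
  increments:
    - [255,0.2,0.1,0,0,0,0]
    - [255,0.4,0.1,0.05,0,0,0]
    - [255,0.6,0.1,0.15,0,0,0]
    - [255,0.6,0.1,0.15,0,0,0]

```text
t: 21.25
tcp_pos: [0.5353, -0.1324, 0.0365]
tool_rot: [0.939, 0.112, 0.323, -0.04]
force: [-13.6, -5.6, 1.9]
finger_gap: 0.001
```

```bash
python3 -c "
from h import *;from station import manip
np.set_printoptions(suppress=True,precision=2)
s=manip.sense(); print(s['t'],tcpbox(s)*100,s['force'])"
```

```text
21.25 [-10.55   0.12   3.65] [-13.57  -5.57   1.95]
```

Request:
drive_tool:
  increments:
    - [255,-0.3,0,-1,0,0,0]
    - [255,-0.3,0,-4,0,0,0]
    - [255,-0.3,0,-8,0,0,0]
    - [255,-0.3,0,-12,0,0,0]
    - [255,2,0,-16,0,0,0]
    - [255,4,0,-20,0,0,0]
    - [255,4,0,-20,0,0,0]
    - [255,4,0,-20,0,0,0]
    - [255,4,0,-20,0,0,0]

```text
t: 22.15
tcp_pos: [0.4485, -0.1546, 0.2195]
tool_rot: [0.937, 0.114, 0.328, -0.041]
force: [-0.5, 0.4, 0.4]
finger_gap: 0.0
```

Run:
```python
from h import *; from station import manip; import cv2
s=manip.sense(); m=manip.camera_model("wrist"); print(s['t'],tcpbox(s).round(4),s['force'],m['cam_to_world'][:3,2:].round(2))
a=manip.snapshot("wrist")[:,:,::-1]; b=manip.snapshot("top")[:,:,::-1]
for k,v in {'seat':[-.092,0,.160],'tip0':lev(0,.105),'tip.1':lev(.1,.105),'tip.3':lev(.3,.105)}.items(): print(k,proj(m,box2w(B,np.array(v))).round(1))
z=cv2.resize(b[138:258,290:430],(467,400),interpolation=cv2.INTER_CUBIC)
cv2.imwrite("pics/w7.png",np.hstack([a[:,150:480],z]))
```

```text
22.15 [-0.1951  0.0006  0.2195] [-0.53546925  0.36630887  0.4176309 ] [[ 0.38  0.41]
 [ 0.1  -0.16]
 [-0.92  0.37]]
seat [[322.6 138.5]]
tip0 [[322.9 210.7]]
tip.1 [[322.9 219.6]]
tip.3 [[322.9 236.7]]
```

View pics/w7.png

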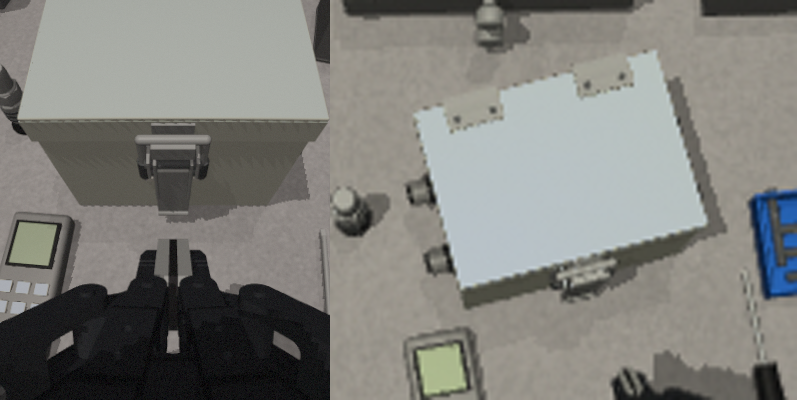

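```bash
python3 -c "
from station import manip; print(manip.sign_off())"
```

```text
the job is handed in; nothing more can be done
None
```

The terminal box is closed up: the cover is down, the bail is hooked in the keeper and the lever is pressed shut. I handed the job in at about 22 s. The sign-off reports no verdict, so the result rests on my own checks.

**What I did**
- I pushed the cover down with closed fingers until it pressed back with 12.5 N at 174 mm, its shut height.
- I pinched the lever and swung it up to its stop, then tipped the bail in with the half-open fingers.
- I lowered the lever to about 1.31 rad. The wrist picture then showed the bar behind the keeper's lip, about 3 px (roughly 2 mm) from the predicted seat.
- I pressed the lever down with tilted, closed fingers until it met a stop at about 14 N, then backed the arm clear.

**Last checks**
- The final picture shows the cover flat and the bar at the predicted seat row (about 139 px).
- The lever tip is at about 214 px, against 211 predicted for 0 rad and 220 for 0.1 rad. It reads as shut within tolerance, but that is a picture reading, not a direct measurement.
- The force on the tool is near zero, and the meter, driver and couplings in view look undisturbed.

**What disagreed**
- The starting lever angle fitted to about 0.89 rad in two cameras, outside the stated 1.0 to 1.45. The lever gripped where that fit placed it.
- One tilted approach to the lever ran into joint 6's range limit at -2.85 rad. I backed out of it without touching anything.
- I felt almost no force over the last part of the lever's travel until it met the stop, so I did not feel the snap itself.

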